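# Make up four duck-call kits with their matching barrels

### The job

Make up the four call kits: stand each bare barrel upright in the empty pocket of the tray that already holds the insert of its own colour, setting it down gently rather than dropping it. Leave the two finished calls (the taller ones with a brass band) standing where they are.

Things in the scene. Friction and masses are not known exactly. Their poses are not given: they have to be found in the camera images.
- barrel_green: bare yellow-green call barrel, a hollow turned tube standing upright on the bench, 82 mm tall, about 60 g; lower 32 mm is 34 mm in diameter, from 40 mm up it is a straight 31 mm cylinder with an open 20 mm bore at the top, no brass band. Round, so its yaw means nothing. Origin: centre of its underside; z up along its axis
- barrel_blue: bare blue call barrel, a hollow turned tube standing upright on the bench, 82 mm tall, about 60 g; lower 32 mm is 34 mm in diameter, from 40 mm up it is a straight 31 mm cylinder with an open 20 mm bore at the top, no brass band. Round, so its yaw means nothing. Origin: centre of its underside; z up along its axis
- barrel_orange: bare orange call barrel, a hollow turned tube standing upright on the bench, 82 mm tall, about 60 g; lower 32 mm is 34 mm in diameter, from 40 mm up it is a straight 31 mm cylinder with an open 20 mm bore at the top, no brass band. Round, so its yaw means nothing. Origin: centre of its underside; z up along its axis
- barrel_brown: bare dark brown (walnut) call barrel, a hollow turned tube standing upright on the bench, 82 mm tall, about 60 g; lower 32 mm is 34 mm in diameter, from 40 mm up it is a straight 31 mm cylinder with an open 20 mm bore at the top, no brass band. Round, so its yaw means nothing. Origin: centre of its underside; z up along its axis
- tray_green: fixed grey tray, 128 x 68 mm; walls 22 mm high, 3 mm thick. Two pockets: an empty one, 62 mm square inside, floor at z 4 mm, and one holding the yellow-green insert (lying, 58 mm long, top 31 mm above the bench), brass band, cork wedge, reed. Origin: under the empty pocket's centre, at bench height; x points to the insert's pocket, z up; the tray spans x -34 to 94 mm, y -34 to 34 mm
- tray_blue: fixed grey tray, 128 x 68 mm; walls 22 mm high, 3 mm thick. Two pockets: an empty one, 62 mm square inside, floor at z 4 mm, and one holding the blue insert (lying, 58 mm long, top 31 mm above the bench), brass band, cork wedge, reed. Origin: under the empty pocket's centre, at bench height; x points to the insert's pocket, z up; the tray spans x -34 to 94 mm, y -34 to 34 mm
- tray_orange: fixed grey tray, 128 x 68 mm; walls 22 mm high, 3 mm thick. Two pockets: an empty one, 62 mm square inside, floor at z 4 mm, and one holding the orange insert (lying, 58 mm long, top 31 mm above the bench), brass band, cork wedge, reed. Origin: under the empty pocket's centre, at bench height; x points to the insert's pocket, z up; the tray spans x -34 to 94 mm, y -34 to 34 mm
- tray_brown: fixed grey tray, 128 x 68 mm; walls 22 mm high, 3 mm thick. Two pockets: an empty one, 62 mm square inside, floor at z 4 mm, and one holding the dark brown (walnut) insert (lying, 58 mm long, top 31 mm above the bench), brass band, cork wedge, reed. Origin: under the empty pocket's centre, at bench height; x points to the insert's pocket, z up; the tray spans x -34 to 94 mm, y -34 to 34 mm
- call_blue: finished blue duck call, standing upright on the bench among the barrels, 107 mm tall, at most 37 mm in diameter, with a brass band at 71 to 83 mm height and the bell of its insert on top; not part of the job. Origin: centre of its underside; z up
- call_brown: finished dark brown (walnut) duck call, standing upright on the bench among the barrels, 107 mm tall, at most 37 mm in diameter, with a brass band at 71 to 83 mm height and the bell of its insert on top; not part of the job. Origin: centre of its underside; z up

How it is judged (in metres and radians):
At the end, for the whole second after the job is handed in: Each bare barrel stands upright (within 0.1 rad), released and at rest, on the floor of the empty pocket (base under 9 mm above the bench, within 16.5 mm of its centre in x and y) of the tray with the insert of its colour; both finished calls upright within 30 mm of their start (x of barrel_green in the frame of tray_green between -0.0165 and 0.0165 m and y of barrel_green in the frame of tray_green between -0.0165 and 0.0165 m and z of barrel_green in the frame of tray_green between 0 and 0.009 m and angle between each of barrel_green, barrel_blue, barrel_orange, barrel_brown, call_blue, call_brown's own z axis and vertical below 0.1 rad and linear speed of each of barrel_green, barrel_blue, barrel_orange, barrel_brown, call_blue, call_brown below 0.02 m/s and angular speed of each of barrel_green, barrel_blue, barrel_orange, barrel_brown below 0.3 rad/s and contact force between each of barrel_green, barrel_blue, barrel_orange, barrel_brown and the fingers below 0.05 N and x of barrel_blue in the frame of tray_blue between -0.0165 and 0.0165 m and y of barrel_blue in the frame of tray_blue between -0.0165 and 0.0165 m and z of barrel_blue in the frame of tray_blue between 0 and 0.009 m and x of barrel_orange in the frame of tray_orange between -0.0165 and 0.0165 m and y of barrel_orange in the frame of tray_orange between -0.0165 and 0.0165 m and z of barrel_orange in the frame of tray_orange between 0 and 0.009 m and x of barrel_brown in the frame of tray_brown between -0.0165 and 0.0165 m and y of barrel_brown in the frame of tray_brown between -0.0165 and 0.0165 m and z of barrel_brown in the frame of tray_brown between 0 and 0.009 m and distance of each of call_blue, call_brown from where it was at the start of the episode below 0.03 m); the robot touches nothing.
It fails at once if a barrel is dropped, thrown or knocked over (faster than 0.6 m/s while out of the fingers: a free fall of about 18 mm) ((contact force between barrel_green and the fingers below 0.01 N and linear speed of barrel_green above 0.6 m/s) or (contact force between barrel_blue and the fingers below 0.01 N and linear speed of barrel_blue above 0.6 m/s) or (contact force between barrel_orange and the fingers below 0.01 N and linear speed of barrel_orange above 0.6 m/s) or (contact force between barrel_brown and the fingers below 0.01 N and linear speed of barrel_brown above 0.6 m/s)).
It fails at once if the finished blue call is moved by more than 30 mm or tipped (distance of call_blue from where it was at the start of the episode above 0.03 m or angle between call_blue's own z axis and vertical above 0.35 rad).
It fails at once if the finished dark brown (walnut) call is moved by more than 30 mm or tipped (distance of call_brown from where it was at the start of the episode above 0.03 m or angle between call_brown's own z axis and vertical above 0.35 rad).
It also fails if it takes over 102 s, if anything falls off the work surface, if the arm or the gripper's body presses on something with over 40 N, if the wrist force passes 120 N, or if a joint passes its speed limit or range.

### The arm

A 6-joint arm with a two-finger parallel gripper is mounted at the origin on the work surface. World frame = base frame: x ahead of the robot, y to its left, z up, the work surface at z = 0. Lengths are in mm, angles in rad, forces in N, time in s.
With the tool pointing down it reaches from about 275 to 750 mm from the base axis. Payload 10.2 kg.
Tool frame: the origin (TCP) lies at the very end of the fingers, on their centre line; the grasp point (between the pads) lies 19 mm behind it; z points along the fingers, y is the line along which they close (so a half turn about z gives the same grasp; the last joint's range is limited). The gripper opens to 85 mm and grips with 20 to 120 N. Pads are 22 mm wide; open, the fingers measure 114 mm over their backs; the gripper's body (76 mm by 85 mm) begins 54 mm behind the grasp point. The pads swing forward as they close: fully open they stand 13 mm farther back than shut.
Start: joints at [-1.472, 0.313, 1.498, -0, 1.331, -0.223], TCP at [166.031, -498.061, 209.494] pointing down, gripper open.
Joint ranges: [-2.94, 2.94], [-0.97, 2.17], [0.19, 2.56], [-1.23, 4.37], [0.02, 3.11], [-2.88, 2.88]. Speed limits (rad/s): [2.39, 2.39, 3.01, 3.14, 3.14, 3.14].

### API

Orientations are given as a unit quaternion [w, x, y, z].
In Python, from rig import * gives the robot as it stands. The module is installed in compiled form; this text tells all that it offers.
- The arm moves only by the shell command python3 -m crank 'ROWS' [FORCE]. ROWS is JSON, a list that holds one entry, the list of rows, each a list of 7 numbers: the shift along the tool's x, y, z in units of 25 mm (1.0 is 25 mm), then the turn, a rotation vector about the tool's x, y, z in units of 8 degrees (1.0 is 8 degrees), then the finger opening in mm, from 0 to 85.4. A call has exactly 8 rows; each row shifts and turns the commanded pose from where the row before left it, along the tool's axes as they then stand; what a row does not reach is not made up. A row lasts 1/10 s, in which the tool goes at most 50 mm and 8.59 degrees, less where a joint would pass 70% of its speed; a pose out of reach is approached as far as the arm can. A call is refused whole if a number of a shift passes 1 or a number of a turn 1, either way. A call with a gripper value outside its range is refused whole. The fingers move at their own pace and stop on an object; FORCE is the grip in N (left out, the last holds). Time passes only in rows, so rows that do not move let the fingers close, or fill a call up. It gives the time, the measured TCP pose, the force, the opening and the grip force at its end, in the units of the state.
- sense(): the state, without advancing time (a new reading comes with each control period).
- capture(name): name is "scene" or "top" or "wrist"; returns the picture (400x640x3 uint8, blue, green, red); there is no depth.
- camera_model(name): a dict with "fx", "fy", "cx", "cy" (pixels), "world_from_camera" (4x4, takes a point from camera to world coordinates); the wrist camera has in their place "T_tool_cam" (4x4, takes a point from camera to tool coordinates, whose origin is the TCP and whose axes are the flange's). Camera axes: x right, y up, looking along -z (the intrinsics and any distortion apply to the point x, -y, -z); pixel columns grow to the right and rows downward; lengths in mm; the calibration is good to about 2 mm. A picture is of the moment at which its call begins: read the wrist's pose just before it. camera_model takes no time and is no camera call.
- finish_job(): hands the job in; it is judged then, once.
The state is a dict: "time_s": time; "joints": joint angles; "dq": joint speeds; "tau": joint torques, N m; "eef_pos": TCP position; "ee_rot": TCP orientation; "force": force on the tool from outside, world axes, zero at the start; "wrist_torque": the same for the moment, N m; "grip_width": opening from 0.0 (shut) to 1.0 (fully open); "grip_force": force on a finger pad.
Only numpy, scipy, OpenCV 4.12 (cv2) and the standard library are available. Lean on these libraries where they do the work, as an engineer would, in place of code of your own. Each camera call takes 0.05 s, during which the arm holds its last target. There are 200 camera calls.

## Working session

There is one attempt and no reset: what is moved stays moved. The work goes in short steps, Python scripts to look and compute and a shell command to move; the robot and the scene stay as the last step left them, time stands still between calls to the robot, and variables do not carry over. Pictures are saved under pics/ and viewed, at most 14 in all, crops included, and the job is handed in when it is done.

```bash
mkdir -p pics; python3 - <<'E'
from rig import *
import cv2
for n in ["scene","top"]:
    cv2.imwrite(f"pics/{n}0.png",capture(n))
    print(n,camera_model(n))
print(camera_model("wrist")); print(sense())
E
```

```text
scene {'fx': 372.5887154407784, 'fy': 372.5887154407784, 'cx': 316.31680326329746, 'cy': 199.62210575895617, 'world_from_camera': array([[-1.05601438e-01, -5.46470841e-01,  8.30793570e-01,
         1.17721650e+03],
       [ 9.94407237e-01, -5.66822288e-02,  8.91143744e-02,
         5.89948150e+01],
       [-1.60717580e-03,  8.35557745e-01,  5.49400284e-01,
         4.79456113e+02],
       [ 0.00000000e+00,  0.00000000e+00,  0.00000000e+00,
         1.00000000e+00]])}
top {'fx': 435.08276652963184, 'fy': 435.08276652963184, 'cx': 316.95920870725087, 'cy': 200.86128926031157, 'world_from_camera': array([[-8.50472995e-03,  9.92188672e-01, -1.24456053e-01,
         3.88631790e+02],
       [-9.99963828e-01, -8.42469496e-03,  1.16937188e-03,
         2.26325411e+01],
       [ 1.11733251e-04,  1.24461496e-01,  9.92224432e-01,
         9.32370380e+02],
       [ 0.00000000e+00,  0.00000000e+00,  0.00000000e+00,
         1.00000000e+00]])}
{'fx': 342.2947710112094, 'fy': 342.2947710112094, 'cx': 316.68361978151046, 'cy': 198.95448724629978, 'T_tool_cam': array([[ 7.45108970e-04,  9.55230193e-0
[... 297 characters left out ...]
0]])}
{'time_s': 0.1, 'joints': array([-1.47241302e+00,  3.13383996e-01,  1.49828917e+00,  1.11331925e-05,
        1.33098629e+00, -2.23388745e-01]), 'dq': array([ 0.00056395,  0.00027903, -0.00228718,  0.00086826,  0.00116441,
       -0.00024817]), 'tau': array([ 2.13448133e-03, -4.12899113e+01, -2.60145825e+01, -2.01853977e-04,
        2.99092062e-03,  1.10957123e-05]), 'eef_pos': array([ 166.00495266, -497.83012233,  209.02453767]), 'ee_rot': array([-5.32017429e-04,  9.87085808e-01,  1.60191523e-01,  3.87130745e-05]), 'force': array([ 0.47543055, -1.19739786, -0.15824214]), 'wrist_torque': array([-0.00694659, -0.01588601, -0.04106491]), 'grip_force': 0.0, 'grip_width': 1.0030367536264104}
```

View pics/top0.png

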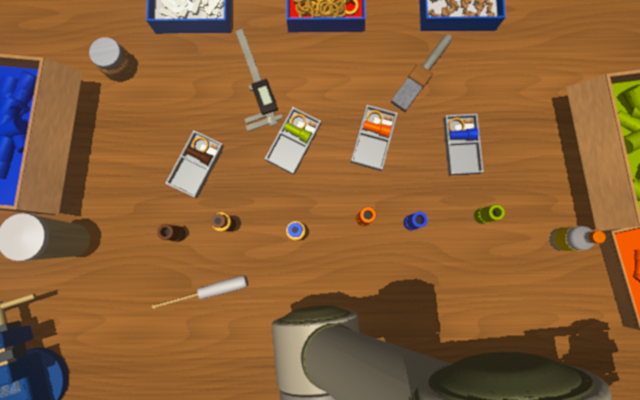

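View pics/scene0.png

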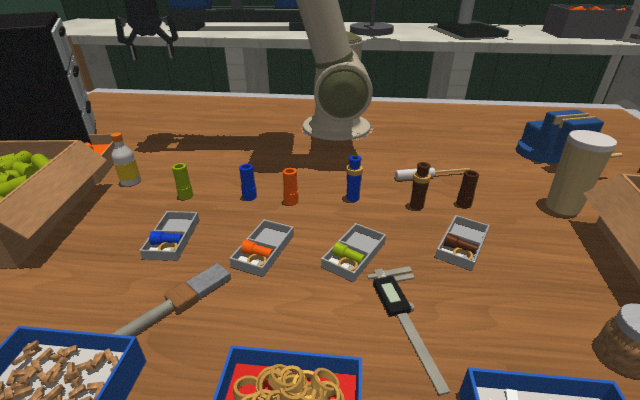

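The top view shows four bare barrels: brown (172,232), orange (367,214), blue (417,219) and green (493,213). The finished calls are at (224,221) and (296,230). The empty pockets are the near halves of the trays, around y 150-180. The scene view shows the same layout. I'll crop both for precise pixels.

```bash
python3 - <<'E'
import cv2
t=cv2.imread("pics/top0.png");s=cv2.imread("pics/scene0.png")
f=lambda im,x,y,w,h,k:cv2.resize(im[y:y+h,x:x+w],None,fx=k,fy=k,interpolation=cv2.INTER_CUBIC)
cv2.imwrite("pics/tl.png",f(t,155,95,180,150,4)); cv2.imwrite("pics/tr.png",f(t,335,95,180,150,4))
cv2.imwrite("pics/sl.png",f(s,135,150,180,130,4)); cv2.imwrite("pics/sr.png",f(s,315,150,180,130,4))
E
```

```text
(no output)
```

View pics/tl.png

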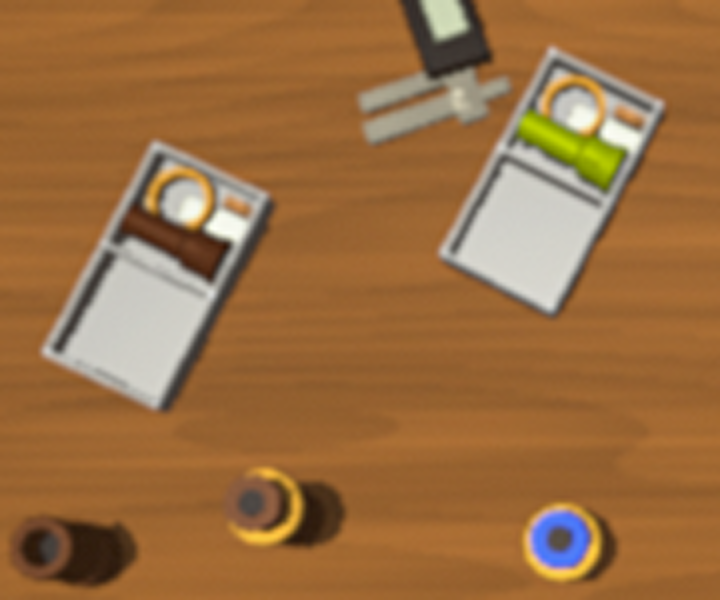

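View pics/tr.png

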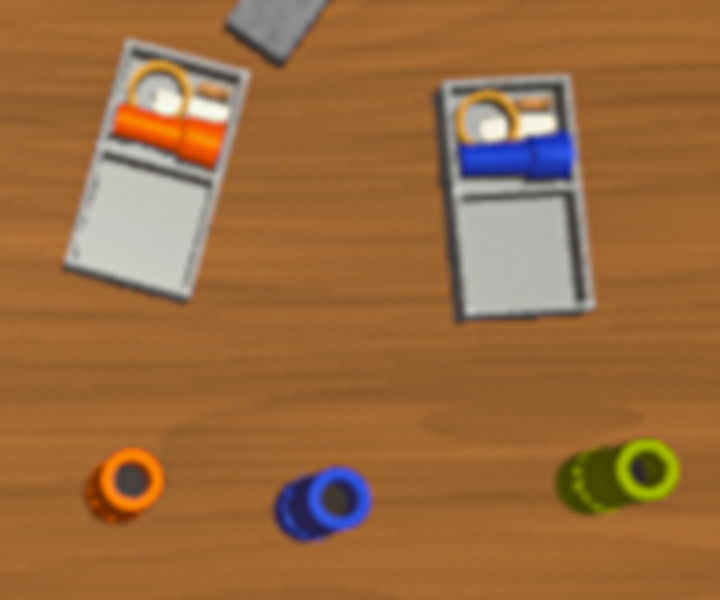

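View pics/sl.png

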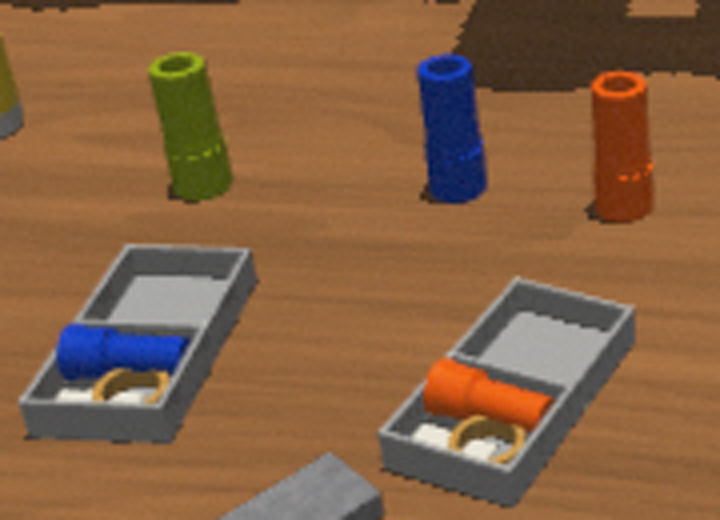

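View pics/sr.png

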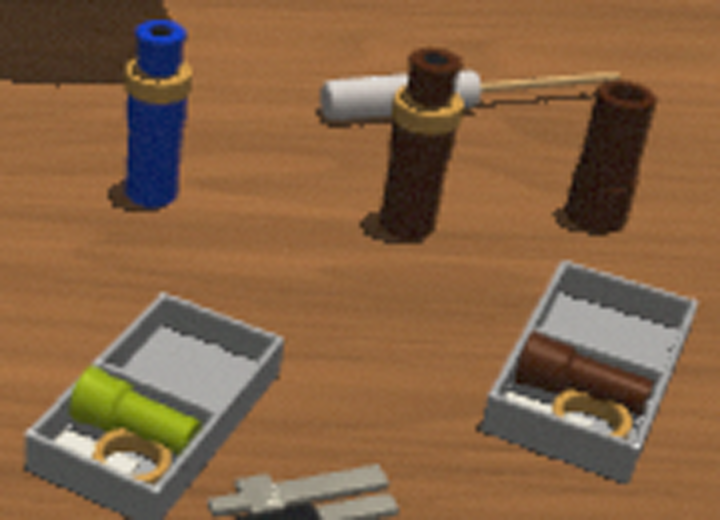

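The crops give clear bore centres on the barrel tops and clear tray rim corners in both views. I'll triangulate them.

```bash
cat > m.py <<'E'
import numpy as np
from rig import camera_model
from scipy.optimize import least_squares
M={n:camera_model(n) for n in("top","scene")}
def proj(n,P):
    m=M[n];T=np.linalg.inv(m["world_from_camera"]);p=np.atleast_2d(P)@T[:3,:3].T+T[:3,3]
    return np.c_[m["cx"]+m["fx"]*p[:,0]/-p[:,2],m["cy"]-m["fy"]*p[:,1]/-p[:,2]]
O={"tl":("top",155,95),"tr":("top",335,95),"sl":("scene",135,150),"sr":("scene",315,150)}
def px(c,p): return (np.atleast_2d(p)+.5)/4-.5+np.array(O[c][1:])
def fit(model,x0,obs):
    r=least_squares(lambda v:np.concatenate([(proj(O[c][0],model(v))-px(c,p)).ravel() for c,p in obs]),x0)
    return r.x,np.sqrt(np.mean(r.fun**2))
E
python3 - <<'E'
from m import *
B={"brown":(("tl",(43,547)),("sr",(625,98))),"orange":(("tr",(132,480)),("sl",(620,85))),
"blue":(("tr",(338,499)),("sl",(445,67))),"green":(("tr",(647,469)),("sl",(179,66))),
"call_blue":(("tl",(560,538)),("sr",(161,34))),"call_brown":(("tl",(254,503)),("sr",(435,61)))}
for k,o in B.items():
    x,e=fit(lambda v:v,[380,0,80],o);print(k,x.round(1),e.round(2))
C=np.array([[94,34],[94,-34],[-34,-34],[-34,34.]])
def tray(v):
    c,s=np.cos(v[3]),np.sin(v[3]);return np.c_[C@np.array([[c,s],[-s,c]])+v[:2],np.full(4,v[2])]
T={"brown":(("tl",[(157,143),(269,193),(158,405),(44,352)]),("sr",[(640,447),(487,404),(566,263),(695,302)])),
"green":(("tl",[(553,48),(663,102),(553,312),(441,254)]),("sr",[(157,492),(28,436),(165,296),(283,342)])),
"orange":(("tr",[(129,41),(248,72),(188,298),(66,265)]),("sl",[(512,470),(382,435),(517,281),(634,309)])),
"blue":(("tr",[(445,83),(571,76),(594,308),(460,318)]),("sl",[(165,408),(24,403),(127,245),(250,250)]))}
for k,o in T.items():
    x,e=fit(tray,[500,0,22,0],o);print("tray",k,x.round(2),e.round(2))
E
```

```text
brown [437.8 318.4  79.9] 0.14
orange [467.2 -77.   81.7] 0.24
blue [ 457.  -177.9   81.9] 0.14
green [ 470.1 -329.3   81.6] 0.55
call_blue [438.6  64.8 105.8] 0.1
call_brown [456.4 210.1 106.5] 0.04
tray brown [ 5.5993e+02  2.9629e+02  2.2170e+01 -4.5000e-01] 0.63
tray green [ 6.0996e+02  8.6990e+01  2.2300e+01 -4.9000e-01] 0.5
tray orange [ 6.117e+02 -9.312e+01  2.183e+01 -2.800e-01] 0.54
tray blue [ 5.9371e+02 -2.9481e+02  2.1900e+01  5.0000e-02] 0.74
```

```bash
python3 -m crank '[[[0,0,0,0,0,1,85],[0,0,0,0,0,1,85],[0,0,0,0,0,0.3,85],[0,0,0,0,0,0,60],[0,0,0,0,0,0,60],[0,0,0,0,0,0,60],[0,0,0,0,0,0,60],[0,0,0,0,0,0,60]]]' 30
```

```text
time_s: 0.9
eef_pos: [166.0, -498.1, 209.5]
ee_rot: [-0.0, 1.0, 0.0, -0.0]
force: [0.0, -0.3, 0.7]
grip_width: 0.7
grip_force: 0.0
```

Heights match the text (barrels about 81 mm, tray rims about 22 mm). Next I'll move above the green barrel.

```bash
python3 -m crank '[[[0.8,-0.4,0,0,0,0,60],[0.8,-0.4,0,0,0,0,60],[0.8,-0.4,0,0,0,0,60],[0.8,-0.4,0,0,0,0,60],[0.8,-0.4,0,0,0,0,60],[0.8,-0.4,0,0,0,0,60],[0.8,-0.4,0,0,0,0,60],[0.8,-0.4,0,0,0,0,60]]]'
python3 -m crank '[[[0.8,-0.5,0,0,0,0,60],[0.8,-0.5,0,0,0,0,60],[0.8,-0.5,0,0,0,0,60],[0.8,-0.5,0,0,0,0,60],[0.8,-0.5,0,0,0,0,60],[0.8,-0.5,0,0,0,0,60],[0.96,-0.56,0,0,0,0,60],[0,0,0,0,0,0,60]]]'
python3 - <<'E'
from rig import *
import cv2
s=sense();cv2.imwrite("pics/w1.png",capture("wrist"));print(s["eef_pos"])
E
```

```text
time_s: 1.7
eef_pos: [326.8, -417.5, 209.5]
ee_rot: [0.0, 1.0, 0.0, 0.0]
force: [-0.4, -0.2, -0.5]
grip_width: 0.702
grip_force: 0.0
time_s: 2.5
eef_pos: [471.8, -327.2, 209.3]
ee_rot: [-0.0, 1.0, 0.002, 0.0]
force: [-0.8, 0.3, 1.3]
grip_width: 0.699
grip_force: 0.0
[ 471.79479424 -327.22742896  209.28339405]
```

View pics/w1.png

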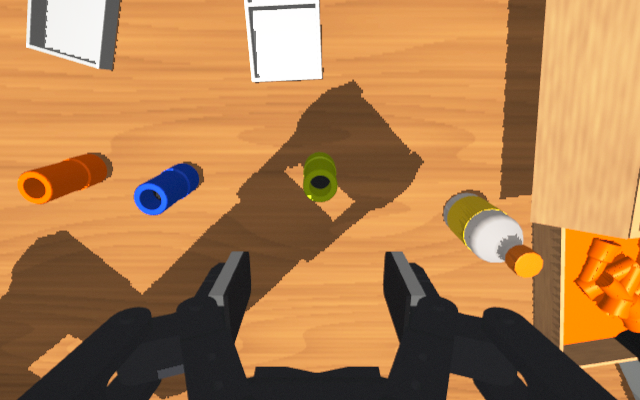

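The green bore rim is at (320,184), blue at (151,197) and orange at (35,186), with the fingers straddling the green column. I'll cross-check these positions.

```bash
python3 - <<'E'
import numpy as np
from rig import *
m=camera_model("wrist");T=m["T_tool_cam"];R=np.diag([1,-1,-1.])
s=sense();p=s["eef_pos"];print(p)
for u,v in [(320,184),(151,197),(35,186)]:
    d=R@T[:3,:3]@np.array([(u-m["cx"])/m["fx"],-(v-m["cy"])/m["fy"],-1]);o=R@T[:3,3]+[471.8,-327.2,209.3]
    print((o+d*(81.7-o[2])/d[2]).round(1))
E
```

```text
[ 470.63170888 -328.1152017   209.26849197]
[ 471.3 -330.5   81.7]
[ 459.2 -180.5   81.7]
[469.2 -79.9  81.7]
```

```bash
python3 -m crank '[[[0,0,0.9,0,0,0,60],[0,0.04,0.9,0,0,0,60],[0,0,0.9,0,0,0,60],[0,0,0.9,0,0,0,60],[0,0,0.9,0,0,0,60],[0,0,0.9,0,0,0,60],[0,0,0.9,0,0,0,60],[0,0,0.3,0,0,0,60]]]'
python3 -m crank '[[[0,0,0,0,0,0,20],[0,0,0,0,0,0,20],[0,0,0,0,0,0,20],[0,0,0,0,0,0,20],[0,0,0,0,0,0,20],[0,0,0,0,0,0,20],[0,0,0,0,0,0,20],[0,0,0,0,0,0,20]]]' 30
```

```text
time_s: 3.35
eef_pos: [468.4, -329.7, 42.5]
ee_rot: [-0.001, 1.0, -0.0, -0.001]
force: [0.4, 0.6, 0.9]
grip_width: 0.702
grip_force: 0.0
time_s: 4.15
eef_pos: [470.4, -330.4, 45.7]
ee_rot: [0.001, 1.0, 0.0, 0.001]
force: [-0.3, 0.1, 6.4]
grip_width: 0.343
grip_force: 30.2
```

Gripped. Now lifting and carrying to the green pocket at (610,87).

```bash
python3 -m crank '[[[0,0,-0.5,0,0,0,20],[0,0,-0.9,0,0,0,20],[0,0,-0.9,0,0,0,20],[0,0,-0.9,0,0,0,20],[0,0,-0.8,0,0,0,20],[0.28,-0.6,0,0,0,0,20],[0.28,-0.8,0,0,0,0,20],[0.28,-0.9,0,0,0,0,20]]]'
python3 -m crank '[[[0.28,-0.9,0,0,0,0,20],[0.28,-0.9,0,0,0,0,20],[0.28,-0.9,0,0,0,0,20],[0.28,-0.9,0,0,0,0,20],[0.28,-0.9,0,0,0,0,20],[0.28,-0.9,0,0,0,0,20],[0.28,-0.9,0,0,0,0,20],[0.28,-0.9,0,0,0,0,20]]]'
python3 -m crank '[[[0.28,-0.9,0,0,0,0,20],[0.28,-0.9,0,0,0,0,20],[0.28,-0.9,0,0,0,0,20],[0.28,-0.9,0,0,0,0,20],[0.28,-0.9,0,0,0,0,20],[0.28,-0.9,0,0,0,0,20],[0.28,-0.9,0,0,0,0,20],[0.28,-0.6,0,0,0,0,20]]]'
python3 -m crank '[[[0.28,-0.32,0,0,0,0,20],[0,0,0,0,0,0,20],[0,0,0,0,0,0,20],[0,0,0,0,0,0,20],[0,0,0.4,0,0,0,20],[0,0,0.6,0,0,0,20],[0,0,0.6,0,0,0,20],[0,0,0.6,0,0,0,20]]]'
```

```text
time_s: 4.95
eef_pos: [490.9, -270.7, 143.9]
ee_rot: [-0.001, 1.0, 0.0, -0.0]
force: [0.5, -0.4, 0.2]
grip_width: 0.347
grip_force: 29.9
time_s: 5.75
eef_pos: [546.5, -90.2, 143.9]
ee_rot: [-0.0, 1.0, 0.001, -0.001]
force: [-0.2, -0.2, -0.6]
grip_width: 0.348
grip_force: 29.9
time_s: 6.55
eef_pos: [602.0, 82.8, 143.8]
ee_rot: [-0.0, 1.0, 0.001, -0.001]
force: [0.3, 0.7, 0.1]
grip_width: 0.346
grip_force: 29.9
time_s: 7.35
eef_pos: [609.2, 87.8, 88.2]
ee_rot: [-0.0, 1.0, -0.0, -0.0]
force: [0.3, 0.2, -0.2]
grip_width: 0.349
grip_force: 29.9
```

```bash
python3 - <<'E'
from rig import *
import cv2
a=capture("top");b=capture("scene");print(sense()["eef_pos"])
f=lambda im,x,y,w,h:cv2.resize(im[y:y+h,x:x+w],None,fx=3,fy=3,interpolation=cv2.INTER_CUBIC)
cv2.imwrite("pics/g2.png",cv2.hconcat([f(a,225,90,130,130),f(b,290,150,130,130)]))
E
```

```text
[608.20238654  87.85072931  86.91884672]
```

View pics/g2.png

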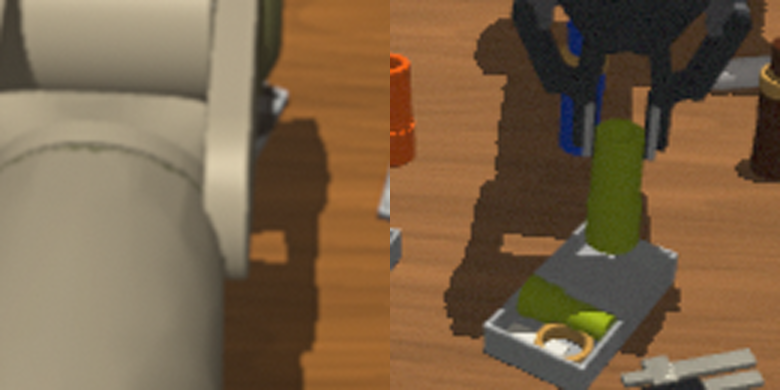

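The green barrel hangs upright over its pocket, bottom at (610,245) in the crop. I'll lower it slowly.

```bash
python3 -m crank '[[[0,0,0.4,0,0,0,20],[0,0,0.4,0,0,0,20],[0,0,0.3,0,0,0,20],[0,0,0.2,0,0,0,20],[0,0,0.1,0,0,0,20],[0,0,0.1,0,0,0,20],[0,0,0.06,0,0,0,20],[0,0,0,0,0,0,20]]]'
python3 -m crank '[[[0,0,0,0,0,0,20],[0,0,0.04,0,0,0,20],[0,0,0.02,0,0,0,20],[0,0,0,0,0,0,20],[0,0,0,0,0,0,20],[0,0,0,0,0,0,20],[0,0,0,0,0,0,20],[0,0,0,0,0,0,20]]]'
```

```text
time_s: 8.25
eef_pos: [609.7, 88.2, 50.5]
ee_rot: [-0.0, 1.0, 0.0, 0.0]
force: [-0.6, 0.0, -0.5]
grip_width: 0.345
grip_force: 29.9
time_s: 9.05
eef_pos: [610.1, 88.3, 49.8]
ee_rot: [-0.0, 1.0, 0.0, 0.001]
force: [-0.0, 1.3, 5.3]
grip_width: 0.344
grip_force: 30.4
```

Contact is felt. I'll release, rise, and go to orange at (468,-78).

```bash
python3 -m crank '[[[0,0,0,0,0,0,34],[0,0,0,0,0,0,40],[0,0,0,0,0,0,50],[0,0,0,0,0,0,60],[0,0,0,0,0,0,60],[0,0,0,0,0,0,60],[0,0,0,0,0,0,60],[0,0,-0.3,0,0,0,60]]]'
python3 -m crank '[[[0,0,-0.7,0,0,0,60],[0,0,-0.8,0,0,0,60],[0,0,-0.9,0,0,0,60],[0,0,-0.9,0,0,0,60],[0,0,-0.4,0,0,0,60],[-0.5,0.6,0,0,0,0,60],[-0.7,0.8,0,0,0,0,60],[-0.7,0.8,0,0,0,0,60]]]'
python3 -m crank '[[[-0.7,0.9,0,0,0,0,60],[-0.7,0.9,0,0,0,0,60],[-0.7,0.9,0,0,0,0,60],[-0.7,0.8,0,0,0,0,60],[-0.6,0.6,0,0,0,0,60],[-0.4,0.36,0,0,0,0,60],[0,0,0,0,0,0,60],[0,0,0,0,0,0,60]]]'
python3 - <<'E'
from rig import *
import cv2
a=capture("top");b=capture("scene");s=sense();c=capture("wrist");print(s["eef_pos"],s["ee_rot"])
f=lambda im,x,y,w,h:cv2.resize(im[y:y+h,x:x+w],None,fx=3,fy=3,interpolation=cv2.INTER_CUBIC)
cv2.imwrite("pics/g3.png",cv2.hconcat([f(a,250,90,80,133),f(b,290,150,80,133),c[:399]])[:, :])
print(cv2.imread("pics/g3.png").shape)
E
```

```text
time_s: 9.85
eef_pos: [609.1, 88.3, 55.9]
ee_rot: [-0.0, 1.0, 0.0, -0.001]
force: [0.1, -0.6, -0.1]
grip_width: 0.704
grip_force: 0.0
time_s: 10.65
eef_pos: [561.3, 32.8, 148.7]
ee_rot: [-0.0, 1.0, 0.001, -0.0]
force: [-0.8, -0.9, -0.3]
grip_width: 0.701
grip_force: 0.0
time_s: 11.45
eef_pos: [467.6, -78.1, 149.1]
ee_rot: [-0.0, 1.0, 0.0, 0.0]
force: [1.0, 0.5, 1.2]
grip_width: 0.702
grip_force: 0.0
[467.74188896 -77.81364772 148.96071185] [-6.03664914e-05  9.99999737e-01  7.17426065e-04  8.20584790e-05]
(399, 1120, 3)
```

```bash
python3 -c "
import cv2
a=cv2.imread('pics/g3.png');cv2.imwrite('pics/g4.png',cv2.hconcat([a[:,:480],a[:,480+160:480+480]]))"
```

```text
(no output)
```

View pics/g4.png

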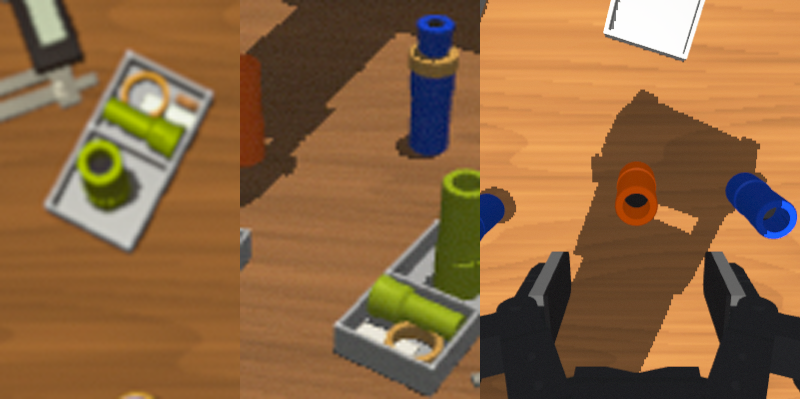

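Green stands upright in its pocket, and the orange bore at wrist pixel (316,202) sits between the fingers. Next I'll pick orange and place it at (612,-93).

```bash
python3 -m crank '[[[0,0,0.6,0,0,0,60],[0,0,0.9,0,0,0,60],[0,0,0.9,0,0,0,60],[0,0,0.9,0,0,0,60],[0,0,0.6,0,0,0,60],[0,0,0.24,0,0,0,60],[0,0,0,0,0,0,60],[0,0,0,0,0,0,60]]]'
python3 -m crank '[[[0,0,0,0,0,0,20],[0,0,0,0,0,0,20],[0,0,0,0,0,0,20],[0,0,0,0,0,0,20],[0,0,0,0,0,0,20],[0,0,0,0,0,0,20],[0,0,0,0,0,0,20],[0,0,0,0,0,0,20]]]' 30
python3 -m crank '[[[0,0,-0.4,0,0,0,20],[0,0,-0.8,0,0,0,20],[0,0,-0.9,0,0,0,20],[0,0,-0.9,0,0,0,20],[0.4,0,0,0,0,0,20],[0.7,0.1,0,0,0,0,20],[0.8,0.1,0,0,0,0,20],[0.8,0.1,0,0,0,0,20]]]'
python3 -m crank '[[[0.8,0.1,0,0,0,0,20],[0.8,0.1,0,0,0,0,20],[0.7,0.1,0,0,0,0,20],[0.5,0,0,0,0,0,20],[0.27,0,0,0,0,0,20],[0,0,0,0,0,0,20],[0,0,0,0,0,0,20],[0,0,0.4,0,0,0,20]]]'
python3 -m crank '[[[0,0,0.5,0,0,0,20],[0,0,0.5,0,0,0,20],[0,0,0.5,0,0,0,20],[0,0,0.4,0,0,0,20],[0,0,0.2,0,0,0,20],[0,0,0.1,0,0,0,20],[0,0,0.1,0,0,0,20],[0,0,0.06,0,0,0,20]]]'
python3 -m crank '[[[0,0,0,0,0,0,20],[0,0,0.06,0,0,0,20],[0,0,0.04,0,0,0,20],[0,0,0,0,0,0,20],[0,0,0,0,0,0,20],[0,0,0,0,0,0,20],[0,0,0,0,0,0,20],[0,0,0,0,0,0,20]]]'
```

```text
time_s: 12.4
eef_pos: [467.8, -78.3, 46.1]
ee_rot: [0.0, 1.0, 0.001, 0.0]
force: [-0.6, -0.0, -0.6]
grip_width: 0.701
grip_force: 0.0
time_s: 13.2
eef_pos: [467.7, -78.4, 46.2]
ee_rot: [0.0, 1.0, 0.0, 0.001]
force: [0.0, 1.5, 5.9]
grip_width: 0.346
grip_force: 29.4
time_s: 14.0
eef_pos: [535.6, -85.8, 119.7]
ee_rot: [-0.0, 1.0, 0.0, -0.0]
force: [0.2, 0.4, 0.3]
grip_width: 0.344
grip_force: 29.7
time_s: 14.8
eef_pos: [611.8, -93.4, 111.3]
ee_rot: [0.0, 1.0, 0.0, 0.001]
force: [0.1, 0.3, -0.7]
grip_width: 0.346
grip_force: 29.7
time_s: 15.6
eef_pos: [611.7, -93.3, 51.6]
ee_rot: [0.0, 1.0, 0.0, 0.0]
force: [-0.9, -0.5, -0.2]
grip_width: 0.347
grip_force: 29.7
time_s: 16.4
eef_pos: [612.2, -93.3, 50.2]
ee_rot: [0.0, 1.0, 0.0, 0.001]
force: [-0.8, 1.2, 5.6]
grip_width: 0.349
grip_force: 30.4
```

```bash
python3 -m crank '[[[0,0,0,0,0,0,34],[0,0,0,0,0,0,40],[0,0,0,0,0,0,50],[0,0,0,0,0,0,60],[0,0,0,0,0,0,60],[0,0,0,0,0,0,60],[0,0,0,0,0,0,60],[0,0,-0.3,0,0,0,60]]]'
python3 -m crank '[[[0,0,-0.7,0,0,0,60],[0,0,-0.8,0,0,0,60],[0,0,-0.9,0,0,0,60],[0,0,-0.9,0,0,0,60],[0,0,-0.4,0,0,0,60],[-0.5,0.3,0,0,0,0,60],[-0.7,0.4,0,0,0,0,60],[-0.8,0.4,0,0,0,0,60]]]'
python3 -m crank '[[[-0.8,0.5,0,0,0,0,60],[-0.8,0.5,0,0,0,0,60],[-0.8,0.5,0,0,0,0,60],[-0.8,0.4,0,0,0,0,60],[-0.6,0.3,0,0,0,0,60],[-0.35,0.14,0,0,0,0,60],[0,0,0,0,0,0,60],[0,0,0,0,0,0,60]]]'
python3 - <<'E'
from rig import *
import cv2
a=capture("top");b=capture("scene");s=sense();c=capture("wrist");print(s["eef_pos"])
f=lambda im,x,y,w,h:cv2.resize(im[y:y+h,x:x+w],None,fx=3,fy=3,interpolation=cv2.INTER_CUBIC)
cv2.imwrite("pics/g5.png",cv2.hconcat([f(a,335,90,80,133),f(b,220,150,80,133),c[:399,160:480]]))
E
```

```text
time_s: 17.2
eef_pos: [611.0, -93.1, 55.9]
ee_rot: [-0.0, 1.0, 0.0, -0.001]
force: [-0.2, 0.3, 0.5]
grip_width: 0.701
grip_force: 0.0
time_s: 18.0
eef_pos: [560.8, -120.9, 148.6]
ee_rot: [-0.0, 1.0, 0.001, -0.0]
force: [0.4, -0.3, -0.4]
grip_width: 0.703
grip_force: 0.0
time_s: 18.8
eef_pos: [458.2, -179.2, 149.0]
ee_rot: [-0.0, 1.0, 0.0, 0.0]
force: [-0.1, 0.4, 0.9]
grip_width: 0.7
grip_force: 0.0
[ 458.33083164 -179.04292662  148.91690169]
```

View pics/g5.png

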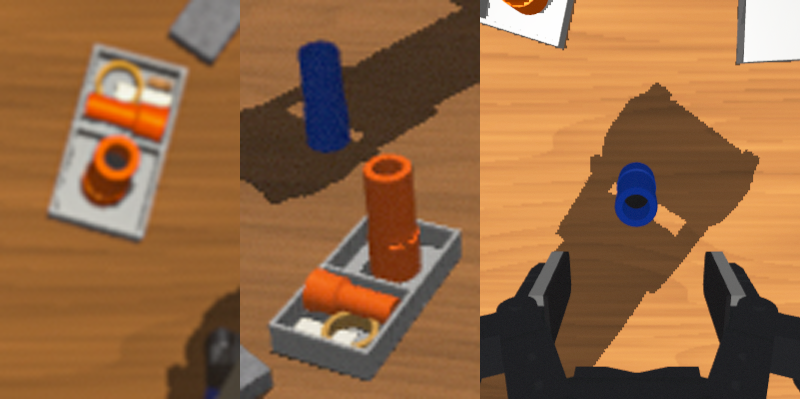

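Orange stands in its pocket, and blue at wrist pixel (316,204) is centred between the fingers. Next I'll place blue at (594,-295).

```bash
python3 -m crank '[[[0,0,0.6,0,0,0,60],[0,0,0.9,0,0,0,60],[0,0,0.9,0,0,0,60],[0,0,0.9,0,0,0,60],[0,0,0.6,0,0,0,60],[0,0,0.24,0,0,0,60],[0,0,0,0,0,0,60],[0,0,0,0,0,0,60]]]'
python3 -m crank '[[[0,0,0,0,0,0,20],[0,0,0,0,0,0,20],[0,0,0,0,0,0,20],[0,0,0,0,0,0,20],[0,0,0,0,0,0,20],[0,0,0,0,0,0,20],[0,0,0,0,0,0,20],[0,0,0,0,0,0,20]]]' 30
python3 -m crank '[[[0,0,-0.4,0,0,0,20],[0,0,-0.8,0,0,0,20],[0,0,-0.9,0,0,0,20],[0,0,-0.9,0,0,0,20],[0.4,0.3,0,0,0,0,20],[0.6,0.5,0,0,0,0,20],[0.6,0.5,0,0,0,0,20],[0.6,0.5,0,0,0,0,20]]]'
python3 -m crank '[[[0.6,0.5,0,0,0,0,20],[0.6,0.6,0,0,0,0,20],[0.6,0.6,0,0,0,0,20],[0.6,0.5,0,0,0,0,20],[0.5,0.4,0,0,0,0,20],[0.33,0.23,0,0,0,0,20],[0,0,0,0,0,0,20],[0,0,0.4,0,0,0,20]]]'
python3 -m crank '[[[0,0,0.5,0,0,0,20],[0,0,0.5,0,0,0,20],[0,0,0.5,0,0,0,20],[0,0,0.4,0,0,0,20],[0,0,0.2,0,0,0,20],[0,0,0.1,0,0,0,20],[0,0,0.1,0,0,0,20],[0,0,0.06,0,0,0,20]]]'
python3 -m crank '[[[0,0,0,0,0,0,20],[0,0,0.06,0,0,0,20],[0,0,0.04,0,0,0,20],[0,0,0,0,0,0,20],[0,0,0,0,0,0,20],[0,0,0,0,0,0,20],[0,0,0,0,0,0,20],[0,0,0,0,0,0,20]]]'
```

```text
time_s: 19.75
eef_pos: [458.3, -179.5, 46.1]
ee_rot: [0.0, 1.0, 0.0, 0.0]
force: [0.2, 0.2, -0.4]
grip_width: 0.705
grip_force: 0.0
time_s: 20.55
eef_pos: [458.3, -179.5, 46.2]
ee_rot: [0.0, 1.0, 0.0, 0.001]
force: [-0.8, 1.7, 6.1]
grip_width: 0.348
grip_force: 29.4
time_s: 21.35
eef_pos: [513.3, -224.8, 121.1]
ee_rot: [0.0, 1.0, 0.0, 0.0]
force: [-0.0, 0.5, -0.4]
grip_width: 0.346
grip_force: 29.8
time_s: 22.15
eef_pos: [593.9, -295.2, 111.6]
ee_rot: [0.001, 1.0, 0.0, 0.001]
force: [0.3, 0.1, -0.3]
grip_width: 0.346
grip_force: 29.8
time_s: 22.95
eef_pos: [593.8, -295.1, 51.7]
ee_rot: [0.0, 1.0, 0.0, 0.0]
force: [-0.1, -0.1, -1.2]
grip_width: 0.341
grip_force: 29.8
time_s: 23.75
eef_pos: [594.2, -295.2, 50.3]
ee_rot: [0.001, 1.0, 0.0, 0.001]
force: [-0.7, 0.7, 6.3]
grip_width: 0.347
grip_force: 30.3
```

```bash
python3 -m crank '[[[0,0,0,0,0,0,34],[0,0,0,0,0,0,40],[0,0,0,0,0,0,50],[0,0,0,0,0,0,60],[0,0,0,0,0,0,60],[0,0,0,0,0,0,60],[0,0,0,0,0,0,60],[0,0,-0.3,0,0,0,60]]]'
python3 -m crank '[[[0,0,-0.7,0,0,0,60],[0,0,-0.8,0,0,0,60],[0,0,-0.9,0,0,0,60],[0,0,-0.9,0,0,0,60],[0,0,-0.4,0,0,0,60],[-0.23,-0.5,0,0,0,0,60],[-0.23,-0.9,0,0,0,0,60],[-0.23,-0.9,0,0,0,0,60]]]'
python3 -m crank '[[[-0.23,-0.95,0,0,0,0,60],[-0.23,-0.95,0,0,0,0,60],[-0.23,-0.95,0,0,0,0,60],[-0.23,-0.95,0,0,0,0,60],[-0.23,-0.95,0,0,0,0,60],[-0.23,-0.95,0,0,0,0,60],[-0.23,-0.95,0,0,0,0,60],[-0.23,-0.95,0,0,0,0,60]]]'
python3 -m crank '[[[-0.23,-0.95,0,0,0,0,60],[-0.23,-0.95,0,0,0,0,60],[-0.23,-0.95,0,0,0,0,60],[-0.23,-0.95,0,0,0,0,60],[-0.23,-0.95,0,0,0,0,60],[-0.23,-0.95,0,0,0,0,60],[-0.23,-0.95,0,0,0,0,60],[-0.23,-0.95,0,0,0,0,60]]]'
python3 -m crank '[[[-0.23,-0.95,0,0,0,0,60],[-0.23,-0.95,0,0,0,0,60],[-0.23,-0.95,0,0,0,0,60],[-0.23,-0.95,0,0,0,0,60],[-0.23,-0.95,0,0,0,0,60],[-0.23,-0.95,0,0,0,0,60],[-0.23,-0.8,0,0,0,0,60],[-0.23,-0.5,0,0,0,0,60]]]'
python3 -m crank '[[[0,0,0,0,0,0,60],[0,0,0,0,0,0,60],[0,0,0,0,0,0,60],[0,0,0,0,0,0,60],[0,0,0,0,0,0,60],[0,0,0,0,0,0,60],[0,0,0,0,0,0,60],[0,0,0,0,0,0,60]]]'
python3 - <<'E'
from rig import *
import cv2
a=capture("top");b=capture("scene");s=sense();c=capture("wrist");print(s["eef_pos"])
f=lambda im,x,y,w,h:cv2.resize(im[y:y+h,x:x+w],None,fx=3,fy=3,interpolation=cv2.INTER_CUBIC)
cv2.imwrite("pics/g6.png",cv2.hconcat([f(a,425,90,80,133),f(b,135,150,80,133),c[:399,160:480]]))
E
```

```text
time_s: 24.55
eef_pos: [593.1, -294.7, 55.7]
ee_rot: [-0.001, 1.0, 0.0, -0.001]
force: [0.2, 0.1, 0.2]
grip_width: 0.701
grip_force: 0.0
time_s: 25.35
eef_pos: [575.9, -236.9, 148.6]
ee_rot: [-0.0, 1.0, 0.0, -0.0]
force: [0.0, -0.2, -0.4]
grip_width: 0.702
grip_force: 0.0
time_s: 26.15
eef_pos: [529.7, -46.6, 148.8]
ee_rot: [-0.0, 1.0, 0.0, -0.0]
force: [-0.3, 0.3, -0.5]
grip_width: 0.701
grip_force: 0.0
time_s: 26.95
eef_pos: [483.6, 143.3, 148.9]
ee_rot: [0.0, 1.0, 0.0, -0.0]
force: [-0.7, -0.9, -0.6]
grip_width: 0.698
grip_force: 0.0
time_s: 27.75
eef_pos: [437.4, 318.5, 148.8]
ee_rot: [0.0, 1.0, 0.001, -0.0]
force: [0.7, -0.5, -0.9]
grip_width: 0.706
grip_force: 0.0
time_s: 28.55
eef_pos: [438.0, 317.3, 149.0]
ee_rot: [0.0, 1.0, 0.0, -0.0]
force: [0.4, 1.5, -0.3]
grip_width: 0.706
grip_force: 0.0
[437.98554879 317.36547477 149.01072235]
```

View pics/g6.png

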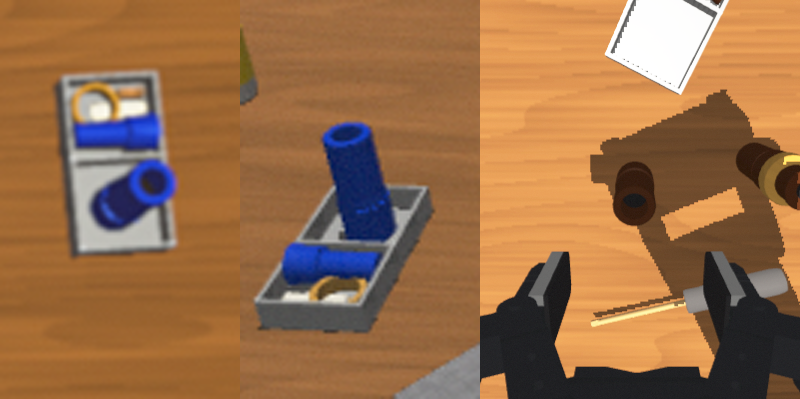

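Blue stands in its pocket with the same perspective lean as before. The brown bore at wrist pixel (314,201) is centred. Next I'll place brown at (560,296).

```bash
python3 -m crank '[[[0,0,0.6,0,0,0,60],[0,0,0.9,0,0,0,60],[0,0,0.9,0,0,0,60],[0,0,0.9,0,0,0,60],[0,0,0.6,0,0,0,60],[0,0,0.24,0,0,0,60],[0,0,0,0,0,0,60],[0,0,0,0,0,0,60]]]'
python3 -m crank '[[[0,0,0,0,0,0,20],[0,0,0,0,0,0,20],[0,0,0,0,0,0,20],[0,0,0,0,0,0,20],[0,0,0,0,0,0,20],[0,0,0,0,0,0,20],[0,0,0,0,0,0,20],[0,0,0,0,0,0,20]]]' 30
python3 -m crank '[[[0,0,-0.4,0,0,0,20],[0,0,-0.8,0,0,0,20],[0,0,-0.9,0,0,0,20],[0,0,-0.9,0,0,0,20],[0.4,0,0,0,0,0,20],[0.7,0.1,0,0,0,0,20],[0.7,0.1,0,0,0,0,20],[0.7,0.1,0,0,0,0,20]]]'
python3 -m crank '[[[0.7,0.1,0,0,0,0,20],[0.7,0.2,0,0,0,0,20],[0.6,0.2,0,0,0,0,20],[0.38,0.06,0,0,0,0,20],[0,0,0,0,0,0,20],[0,0,0,0,0,0,20],[0,0,0,0,0,0,20],[0,0,0.4,0,0,0,20]]]'
python3 -m crank '[[[0,0,0.5,0,0,0,20],[0,0,0.5,0,0,0,20],[0,0,0.5,0,0,0,20],[0,0,0.4,0,0,0,20],[0,0,0.2,0,0,0,20],[0,0,0.1,0,0,0,20],[0,0,0.1,0,0,0,20],[0,0,0.06,0,0,0,20]]]'
python3 -m crank '[[[0,0,0,0,0,0,20],[0,0,0.06,0,0,0,20],[0,0,0.04,0,0,0,20],[0,0,0,0,0,0,20],[0,0,0,0,0,0,20],[0,0,0,0,0,0,20],[0,0,0,0,0,0,20],[0,0,0,0,0,0,20]]]'
```

```text
time_s: 29.5
eef_pos: [438.4, 317.6, 46.3]
ee_rot: [-0.0, 1.0, 0.0, 0.001]
force: [0.2, -0.9, 1.1]
grip_width: 0.703
grip_force: 0.0
time_s: 30.3
eef_pos: [438.5, 317.6, 46.2]
ee_rot: [-0.0, 1.0, 0.0, 0.001]
force: [-0.2, 0.7, 6.8]
grip_width: 0.351
grip_force: 29.7
time_s: 31.1
eef_pos: [501.2, 309.5, 119.5]
ee_rot: [0.0, 1.0, 0.0, -0.001]
force: [-0.4, 0.5, -0.7]
grip_width: 0.351
grip_force: 29.8
time_s: 31.9
eef_pos: [560.2, 296.5, 111.5]
ee_rot: [-0.0, 1.0, 0.001, 0.001]
force: [-0.2, -0.4, -0.2]
grip_width: 0.345
grip_force: 29.8
time_s: 32.7
eef_pos: [560.2, 296.0, 51.7]
ee_rot: [-0.0, 1.0, 0.0, 0.0]
force: [0.5, -0.1, -0.5]
grip_width: 0.346
grip_force: 29.8
time_s: 33.5
eef_pos: [560.7, 296.2, 50.3]
ee_rot: [-0.0, 1.0, 0.0, 0.001]
force: [-0.4, -0.4, 6.1]
grip_width: 0.346
grip_force: 30.3
```

Release, rise, back off towards the base side (clear of the calls), and check everything.

```bash
python3 -m crank '[[[0,0,0,0,0,0,34],[0,0,0,0,0,0,40],[0,0,0,0,0,0,50],[0,0,0,0,0,0,60],[0,0,0,0,0,0,60],[0,0,0,0,0,0,60],[0,0,0,0,0,0,60],[0,0,-0.3,0,0,0,60]]]'
python3 -m crank '[[[0,0,-0.7,0,0,0,60],[0,0,-0.8,0,0,0,60],[0,0,-0.9,0,0,0,60],[0,0,-0.9,0,0,0,60],[0,0,-0.9,0,0,0,60],[0,0,-0.5,0,0,0,60],[-0.5,0,-0.5,0,0,0,60],[-0.8,0,0,0,0,0,60]]]'
python3 -m crank '[[[-0.8,0,0,0,0,0,60],[-0.8,0,0,0,0,0,60],[-0.8,0,0,0,0,0,60],[-0.8,0,0,0,0,0,60],[-0.8,0,0,0,0,0,60],[-0.8,0,0,0,0,0,60],[-0.5,0,0,0,0,0,60],[0,0,0,0,0,0,60]]]'
python3 - <<'E'
from rig import *
import cv2
a=capture("top");b=capture("scene");print(sense()["eef_pos"])
f=lambda im,x,y,w,h,k:cv2.resize(im[y:y+h,x:x+w],None,fx=k,fy=k,interpolation=cv2.INTER_CUBIC)
cv2.imwrite("pics/end.png",cv2.vconcat([f(a,145,95,380,150,2),f(b,130,145,380,135,2)]))
E
```

```text
time_s: 34.3
eef_pos: [559.4, 295.8, 55.8]
ee_rot: [0.0, 1.0, 0.0, -0.001]
force: [-0.2, 0.5, -0.4]
grip_width: 0.7
grip_force: 0.0
time_s: 35.1
eef_pos: [528.1, 295.9, 187.9]
ee_rot: [-0.0, 1.0, -0.0, 0.001]
force: [-0.2, 0.1, -1.3]
grip_width: 0.703
grip_force: 0.0
time_s: 35.9
eef_pos: [394.1, 296.0, 186.8]
ee_rot: [-0.0, 1.0, 0.001, 0.0]
force: [0.1, 0.2, -1.1]
grip_width: 0.701
grip_force: 0.0
[395.55688666 295.87898509 186.68300063]
```

View pics/end.png

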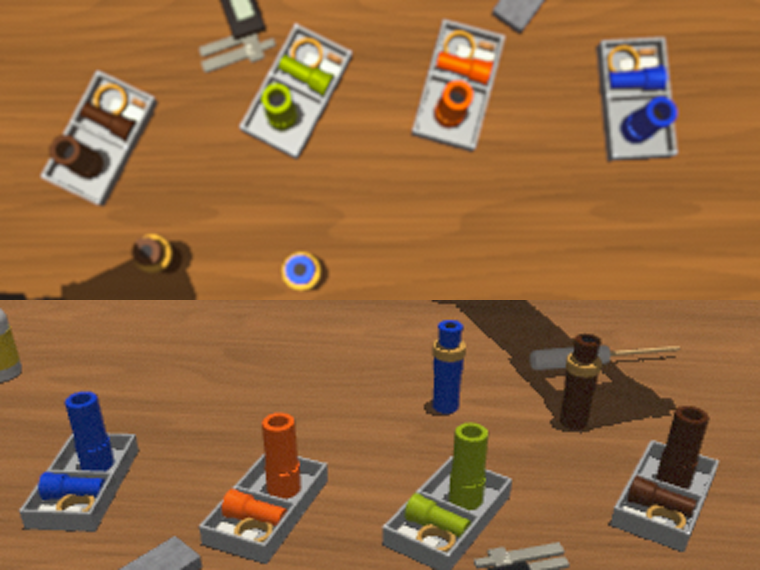

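All four barrels stand in the matching pockets, and both calls are where they started. A quick check of the bore centres before handing in.

```bash
python3 - <<'E'
from m import *
q=lambda p,o:(np.array(p)+.5)/2-.5+o
for k,t,s in [("brown",(67,150),(691,414)),("green",(278,98),(470,432)),("orange",(456,98),(279,421)),("blue",(660,112),(83,400))]:
    a=q(t,[145,95]);b=q((s[0],s[1]-300),[130,145])
    r=least_squares(lambda v:np.r_[proj("top",v)[0]-a,proj("scene",v)[0]-b],[600,0,86]);print(k,r.x.round(1),abs(r.fun).max().round(2))
E
```

```text
brown [559.2 296.   86.4] 0.31
green [610.1  87.3  86. ] 0.22
orange [608.9 -91.   84.9] 0.13
blue [ 592.4 -292.3   85. ] 0.6
```

```bash
python3 -c "
from rig import *
print(finish_job())"
```

```text
the job is handed in; nothing more can be done
None
```

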